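# Nest the three stacking cups on the saucer

### The arm

A 6-joint arm with a two-finger parallel gripper is mounted at the origin on the work surface. World frame = base frame: x ahead of the robot, y to its left, z up, the work surface at z = 0. Lengths are in m, angles in rad, forces in N, time in s.
With the tool pointing down it reaches from about 0.375 to 0.975 m from the base axis. Payload 3.8 kg.
Tool frame: the origin (TCP) lies between the finger pads; the fingertips stand 8 mm ahead of it and the grasp point (between the pads) lies 11 mm behind it (tcp_to_tips is the distance from the TCP to the fingertips, in m); z points along the fingers, y is the line along which they close (so a half turn about z gives the same grasp; the last joint's range is limited). The gripper opens to 85 mm and grips with 20 to 120 N. Pads are 22 mm wide; open, the fingers measure 114 mm over their backs; the gripper's body (76 mm by 85 mm) begins 54 mm behind the grasp point. The pads swing forward as they close: fully open they stand 13 mm farther back than shut.
Start: joints at [-1.365, 0.264, 1.604, -0, 1.274, -0.037], TCP at [0.162, -0.655, 0.239] pointing down, gripper open.
Joint ranges: [-2.63, 2.63], [-0.94, 2.18], [0.31, 2.57], [-1.31, 4.45], [0, 2.66], [-2.55, 2.55]. Speed limits (rad/s): [2.57, 2.57, 3.14, 3.14, 3.14, 3.14].

### API

Orientations are given as a rotation vector (axis times angle).
In Python, from workcell import * gives the robot as it stands.
- The arm moves only by the tool move_arm, never from a script. Its argument "series" is one flat list of numbers, 7 for each row, row after row: the finger opening in cm, from 0 to 8.54, then the shift along the tool's x, y, z in cm, then the turn, a rotation vector about the tool's x, y, z in degrees. A call has 1 to 5 rows; each row shifts and turns the commanded pose from where the row before left it, along the tool's axes as they then stand; what a row does not reach is not made up. A row lasts 1/8 s, in which the tool goes at most 62.5 mm and 10.7 degrees, less where a joint would pass 70% of its speed; a pose out of reach is approached as far as the arm can. A call is refused whole if a number of a shift passes 6.25 or a number of a turn 10.7, either way. A call with a gripper value outside its range is refused whole. The fingers move at their own pace and stop on an object; "grip_force" is the grip in N (left out, the last holds). Time passes only in rows, so rows that do not move let the fingers close. It gives the time, the measured TCP pose, the force, the opening and the grip force at its end, in the units of the state.
- read_state(): the state, without advancing time (a new reading comes with each control period).
- read_camera(name): name is "scene" or "top" or "wrist"; returns the picture (420x560x3 uint8, red, green, blue); there is no depth.
- calibration(name): a dict with "camera_matrix" (3x3 intrinsics, pixels), "rvec" (rotation vector, rad) and "tvec" (3), from world to camera coordinates, as OpenCV has them. Camera axes: x right, y down, z forward; pixel columns grow to the right and rows downward; lengths in m; the calibration is good to about 2 mm. A picture is of the moment at which its call begins: read the wrist's pose just before it. calibration takes no time and is no camera call; for the wrist camera it gives the pose at the moment of the call.
- finish_job(): hands the job in; it is judged then, once.
The state is a dict: "time": time; "q": joint angles; "joint_vel": joint speeds; "joint_torque": joint torques, N m; "tool_pos": TCP position; "tcp_rot": TCP orientation; "wrist_force": force on the tool from outside, world axes, zero at the start; "torque": the same for the moment, N m; "width": opening from 0.0 (shut) to 1.0 (fully open); "grip_force": force on a finger pad.
Only numpy, scipy, OpenCV 4.12 (cv2) and the standard library are available. Lean on these libraries where they do the work, as an engineer would, in place of code of your own. Each camera call takes 0.05 s, during which the arm holds its last target. There are 200 camera calls.

### The job

Tidy the tea things: nest the three white stepped cups into one upright stack on the saucer, the tallest standing in the middle of the saucer's well, the medium one seated fully home in it and the shortest fully home in that, with their handles lined up one above another. Set the ceramic down gently without dropping or knocking it, leave the saucer where it lies, and do not disturb the other things on the table or bump the lamp.

Things in the scene. Friction and masses are not known exactly. Their poses are not given: they have to be found in the camera images.
- cup_large: large stepped cup, white ceramic, 88 mm tall, about 210 g, open on top. Lowest 28 mm: foot, 50 mm outer diameter (47 at the bottom). Above it the collar: straight, 64 mm outer, 56 mm inner diameter, up to the rim. A D-handle of 8 mm bar stands out of the collar along +x, as far as 54 mm from the axis, 31 to 85 mm up. Origin: centre of the underside; z up the axis
- cup_large_handle (a point): middle of the large cup's handle, 48 mm from its axis along +x
- cup_large_rim (a point): centre of the large cup's mouth, 88 mm above its underside. The three cups differ only in height (88, 74, 60 mm): a foot goes 28 mm into a mouth, 3 mm to spare all round, until the step under the collar rests on the rim below
- cup_medium: medium stepped cup, white ceramic, 74 mm tall, about 180 g, open on top. Lowest 28 mm: foot, 50 mm outer diameter (47 at the bottom). Above it the collar: straight, 64 mm outer, 56 mm inner diameter, up to the rim. A D-handle of 8 mm bar stands out of the collar along +x, as far as 54 mm from the axis, 31 to 71 mm up. Origin: centre of the underside; z up the axis
- cup_medium_handle (a point): middle of the medium cup's handle, 48 mm from its axis along +x
- cup_medium_rim (a point): centre of the medium cup's mouth, 74 mm above its underside. The three cups differ only in height (88, 74, 60 mm): a foot goes 28 mm into a mouth, 3 mm to spare all round, until the step under the collar rests on the rim below
- cup_small: small stepped cup, white ceramic, 60 mm tall, about 150 g, open on top. Lowest 28 mm: foot, 50 mm outer diameter (47 at the bottom). Above it the collar: straight, 64 mm outer, 56 mm inner diameter, up to the rim. A D-handle of 8 mm bar stands out of the collar along +x, as far as 54 mm from the axis, 31 to 57 mm up. Origin: centre of the underside; z up the axis
- cup_small_handle (a point): middle of the small cup's handle, 48 mm from its axis along +x
- cup_small_rim (a point): centre of the small cup's mouth, 60 mm above its underside. The three cups differ only in height (88, 74, 60 mm): a foot goes 28 mm into a mouth, 3 mm to spare all round, until the step under the collar rests on the rim below
- saucer: white ceramic saucer, 132 mm across, 15 mm high at the rim; its flat round well is 66 mm across, its floor 5 mm above the table. Origin: centre of the underside; round, so its yaw means nothing. Loose, about 250 g
- tea_glass: bystander: tea glass in a stainless steel holder, one piece, 70 mm diameter, 102 mm tall; the holder's handle stands out along +x as far as 64 mm from the axis, 15 to 70 mm up. Origin: centre of the underside
- tea_tin: bystander: square aluminium tea tin, 66 x 66 mm and 84 mm tall, with a round lid (54 mm) to 98 mm. Origin: centre of the underside
- sugar_jar: bystander: round glass sugar jar with a steel cap, 68 mm diameter, 100 mm tall. Origin: centre of the underside
- succulent: bystander: succulent in a terracotta pot, 76 mm diameter, 60 mm tall, leaves to 98 mm. Origin: centre of the underside
- pawn_a: bystander: captured white plastic pawn, 15 mm diameter, 26 mm tall. Origin: centre of the underside
- pawn_b: bystander: captured red plastic pawn, 15 mm diameter, 26 mm tall. Origin: centre of the underside
- teaspoon: bystander: steel teaspoon lying flat, 140 mm long, under 10 mm high. Origin: under the middle of its bowl (32 mm across); the handle runs along +x
- chess_set: bystander: red plastic travel chess set, open flat, 166 x 167 mm, 16 mm high, with magnetic pieces up to 51 mm above the table. Origin: centre of the underside
- lamp: fixed white desk lamp, 0.35 m tall: aluminium base 150 x 120 x 18 mm with a toggle switch; post and shade (104 mm wide, its lower edge 0.26 m up) stand within 90 mm of the origin. Origin: centre of the base's underside
Mind the look-alikes: they are no part of the job. Leave any yellow look-alike of the cup_small alone. What is shaped like the cup_large but turquoise is not meant.

How it is judged:
By the outcome, as a careful person would: the job done as asked, in the order asked, and still so for the second after the job is handed in, with the robot touching nothing.
It also fails if it takes over 72 s, if anything falls off the work surface, if the arm or the gripper's body presses on something with over 40 N, if the wrist force passes 120 N, or if a joint passes its speed limit or range.

## Working session

There is one attempt and no reset: what is moved stays moved. The work goes in short steps, Python scripts to look and compute and a tool call to move; the robot and the scene stay as the last step left them, time stands still between calls to the robot, and variables do not carry over. Pictures are saved under pics/ and viewed, at most 10 in all, crops included, and the job is handed in when it is done.

Besides the shell and the picture viewer there is one more tool, called after "Emit:" by a JSON object that holds its "fn" and its "kwargs", one argument or row to a line. move_arm: Moves the arm, as the interface text tells. Its arguments: {"type":"object","properties":{"series":{"type":"array"},"grip_force":{"type":"number"}},"required":["series"]}

```bash
ls; mkdir -p pics; python3 - <<'E'
from workcell import *
import cv2
print(read_state())
for n in ("scene","top"):
    im=read_camera(n); cv2.imwrite(f"pics/{n}0.png",im[:,:,::-1]); c=calibration(n); print(n,c)
E
```

```text
pics
{'time': 0.0, 'q': array([-1.36490247e+00,  2.64747165e-01,  1.60541136e+00, -3.76415851e-05,
        1.27366844e+00, -3.69229767e-02]), 'joint_vel': array([-0.00027406, -0.00160522, -0.00014911,  0.0005218 , -0.00176952,
        0.00022763]), 'joint_torque': array([ 1.13890944e-04, -5.15105081e+01, -3.67314577e+01,  9.06433661e-05,
        1.28935822e-02, -1.13034130e-05]), 'tool_pos': array([ 0.16211913, -0.65449878,  0.23794585]), 'tcp_rot': array([-3.11625847e+00, -3.80227435e-01,  3.52228146e-04]), 'wrist_force': array([0.37856098, 0.64220819, 0.02161931]), 'torque': array([-0.04591764,  0.01470147, -0.038841  ]), 'grip_force': 0.0, 'width': 0.9980575095498841}
scene {'camera_matrix': array([[529.41374768,   0.        , 279.84750391],
       [  0.        , 529.41374768, 215.64748437],
       [  0.        ,   0.        ,   1.        ]]), 'rvec': array([ 1.60756474,  2.20412484, -0.65893943]), 'tvec': array([ 0.17126088, -0.40893445,  1.88247856])}
top {'camera_matrix': array([[503.36899582,   0.        , 274.0285544 ],
       [  0.        , 503.36899582, 204.64133575],
       [  0.        ,   0.        ,   1.        ]]), 'rvec': array([ 2.14164161, -2.17945504,  0.13679955]), 'tvec': array([-0.00742591,  0.58697882,  1.69587887])}
```

View pics/scene0.png

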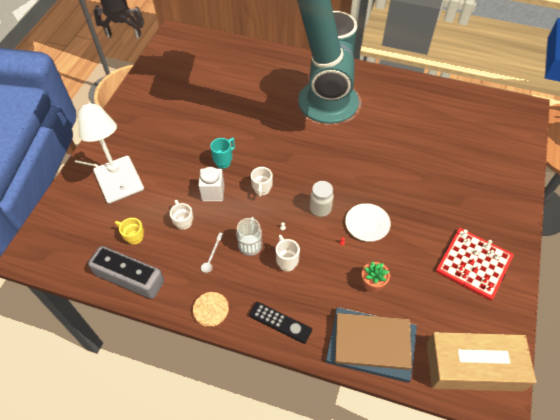

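View pics/top0.png

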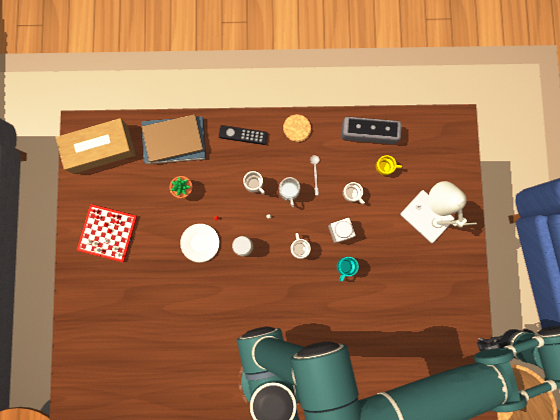

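Scene view: the white cup candidates are at (262,181), (181,216) and (288,255). In the top view these are (300,248), (353,192) and (253,182). The look-alikes are the turquoise cup at scene (222,153) and the yellow cup at (131,231). The tea glass at (249,237) is clear and has a holder. The saucer is at scene (368,222) / top (200,243). Next I'll check a close crop to tell the cup sizes apart.

```bash
python3 - <<'E'
import cv2
im=cv2.imread("pics/scene0.png"); cv2.imwrite("pics/sc1.png",cv2.resize(im[140:290,150:350],None,fx=4,fy=4,interpolation=cv2.INTER_CUBIC))
im=cv2.imread("pics/top0.png"); cv2.imwrite("pics/tc1.png",cv2.resize(im[150:290,175:375],None,fx=4,fy=4,interpolation=cv2.INTER_CUBIC))
E
```

```text
(no output)
```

View pics/sc1.png

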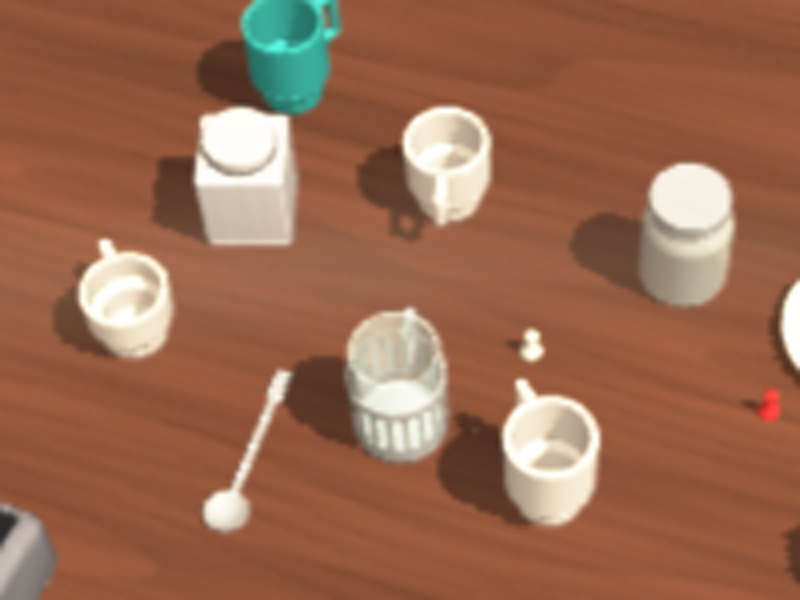

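View pics/tc1.png

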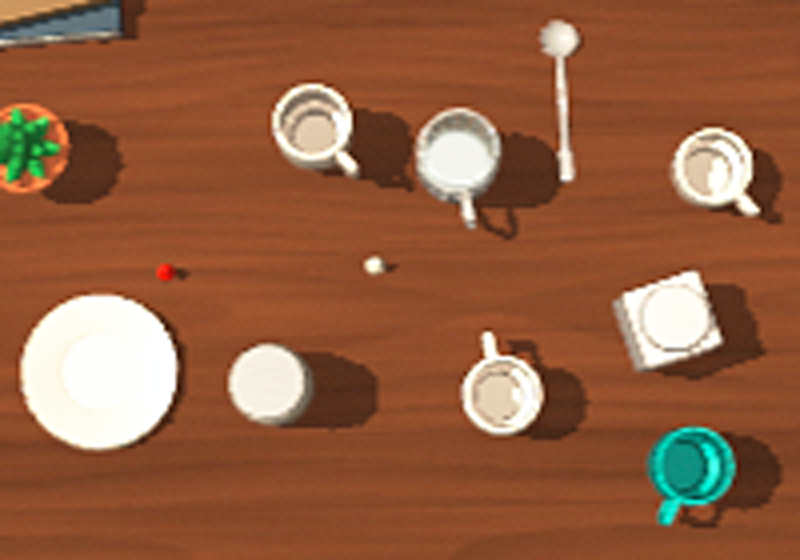

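The close crops show three white cups, and their heights differ in the scene view. The one at scene (288,250) looks tallest, (262,177) medium and (181,214) shortest. I'll check that by triangulating from both cameras.

```bash
cat > h.py <<'E'
from workcell import *
import numpy as np, cv2
from scipy.spatial.transform import Rotation as R
def ray(uv,z,c):
    Rm=cv2.Rodrigues(c["rvec"])[0]; t=np.ravel(c["tvec"])
    p=cv2.undistortPoints(np.array([[uv]],float),c["camera_matrix"],None)[0,0]
    d=Rm.T@np.array([p[0],p[1],1]); o=-Rm.T@t
    return o+d*(z-o[2])/d[2]
def P(c):
    return c["camera_matrix"]@np.c_[cv2.Rodrigues(c["rvec"])[0],np.ravel(c["tvec"])]
def tri(a,b,ca,cb):
    X=cv2.triangulatePoints(P(ca),P(cb),np.array(a,float),np.array(b,float))[:,0]; return X[:3]/X[3]
E
python3 - <<'E'
from h import *
np.set_printoptions(precision=4,suppress=True)
s=calibration("scene");t=calibration("top")
S=lambda x,y:(150+x/4-.375,140+y/4-.375); T=lambda x,y:(175+x/4-.375,150+y/4-.375)
for n,a,b,h,ht in [("A",(551,438),(312,125),.088,(354,170)),("B",(447,147),(503,394),.074,(488,336)),("C",(126,294),(712,168),.060,(753,209))]:
    p=ray(T(*b),h,t); q=ray(T(*ht),h-.005,t)-p
    print(n,tri(S(*a),T(*b),s,t),p,ray(S(*a),h,s),"handle yaw",np.degrees(np.arctan2(q[1],q[0])),np.hypot(*q[:2]))
for n,b,h in [("saucer",(99,371),.015),("well",(97,371),.005),("glass",(458,155),.102),("jar",(268,384),.1),("pawn_a",(373,265),.026),("red",(165,272),.026),("tin",(675,317),.098),("succ",(30,150),.06)]:
    print(n,ray(T(*b),h,t))
im=cv2.imread("pics/top0.png"); sub=im[210:275,170:230]
m=(cv2.cvtColor(sub,cv2.COLOR_BGR2GRAY)>150).astype(np.uint8)
c=max(cv2.findContours(m,0,1)[0],key=cv2.contourArea); e=cv2.fitEllipse(c); print(e,ray((170+e[0][0],210+e[0][1]),.015,t))
E
```

```text
A [0.6636 0.0546 0.0761] [0.6619 0.053  0.088 ] [0.6697 0.0577 0.088 ] handle yaw -137.71180105764333 0.05136815851630718
B [ 0.4346 -0.1014  0.0593] [ 0.4347 -0.1026  0.074 ] [ 0.4447 -0.0954  0.074 ] handle yaw 12.829584223910835 0.050069192195759255
C [ 0.6256 -0.2871  0.0445] [ 0.6238 -0.2859  0.06  ] [ 0.6339 -0.2793  0.06  ] handle yaw -135.56591252620888 0.04921345817013473
saucer [0.4627 0.2419 0.015 ]
well [0.4632 0.2451 0.005 ]
glass [ 0.6322 -0.0684  0.102 ]
jar [0.4454 0.0913 0.1   ]
pawn_a [0.5493 0.0042 0.026 ]
red [0.5463 0.1835 0.026 ]
tin [ 0.4947 -0.2446  0.098 ]
succ [0.6493 0.2942 0.06  ]
((29.147092819213867, 32.469573974609375), (37.8226318359375, 38.52726364135742), 68.77178192138672) [0.4624 0.2427 0.015 ]
```

```bash
python3 - <<'E'
from h import *
np.set_printoptions(precision=4,suppress=True)
c=calibration("wrist"); s=read_state()
Rt=R.from_rotvec(s["tcp_rot"]); Rc=cv2.Rodrigues(c["rvec"])[0]
print(c["camera_matrix"]); o=-Rc.T@np.ravel(c["tvec"])
print("tool axes in world\n",Rt.as_matrix(),"\ncam pos in tool",Rt.inv().apply(o-s["tool_pos"]),"cam axes in tool (cols)\n",Rt.inv().as_matrix()@Rc.T)
E
```

```text
[[312.5855   0.     275.3796]
 [  0.     312.5855 206.4536]
 [  0.       0.       1.    ]]
tool axes in world
 [[ 0.9707  0.2404 -0.0004]
 [ 0.2404 -0.9707  0.002 ]
 [ 0.0001 -0.0021 -1.    ]] 
cam pos in tool [ 0.0689 -0.0021 -0.134 ] cam axes in tool (cols)
 [[ 0.0007 -0.9624 -0.2715]
 [ 1.      0.0007  0.0001]
 [ 0.0001 -0.2715  0.9624]]
```

The heights come out at 76, 59 and 45 mm. They share a bias of about 14 mm, but the spacing matches 88/74/60. So A at (0.662, 0.053) is large, B at (0.435, -0.103) is medium and C at (0.624, -0.286) is small. Next I'll write a move planner and go hover over A.

```bash
cat >> h.py <<'E'
def frame(yaw):
    c,s=np.cos(np.radians(yaw)),np.sin(np.radians(yaw))
    return R.from_matrix([[c,s,0],[s,-c,0],[0,0,-1]])
def plan(wps,w,step=.06,yawstep=10.,start=None):
    """wps: (xyz, yaw) list; prints rows in move units, tool axes"""
    s=read_state(); p=s["tool_pos"]; r=R.from_rotvec(s["tcp_rot"]); print("from",p.round(4),"F",s["wrist_force"].round(1))
    for xyz,yaw in wps:
        d=np.array(xyz)-p; rv=(r.inv()*frame(yaw)).as_rotvec(degrees=True)
        n=max(1,int(np.ceil(max(np.linalg.norm(d)/step,np.linalg.norm(rv)/yawstep))))
        for i in range(n):
            print(w,*(r.inv().apply(d/n)*100).round(2),*(rv/n).round(2),sep=",")
            r=r*R.from_rotvec(rv/n,degrees=True)
        p=np.array(xyz); print("--")
E
python3 -c "
from h import *
plan([((.662,.053,.23),42.3)],8.54)"
```

```text
from [ 0.1622 -0.6545  0.2381] F [ 0.3 -0.2  0.8]
8.54,4.37,-3.78,0.06,-0.01,-0.0,-1.89
8.54,4.49,-3.63,0.06,-0.01,-0.0,-1.89
8.54,4.61,-3.48,0.06,-0.01,-0.0,-1.89
8.54,4.72,-3.33,0.06,-0.01,-0.0,-1.89
8.54,4.83,-3.17,0.06,-0.01,-0.0,-1.89
8.54,4.93,-3.01,0.06,-0.01,-0.0,-1.89
8.54,5.03,-2.84,0.06,-0.01,-0.0,-1.89
8.54,5.12,-2.68,0.06,-0.01,-0.0,-1.89
8.54,5.2,-2.51,0.06,-0.01,-0.0,-1.89
8.54,5.28,-2.33,0.06,-0.01,-0.0,-1.89
8.54,5.36,-2.16,0.06,-0.01,-0.0,-1.89
8.54,5.43,-1.98,0.06,-0.01,-0.0,-1.89
8.54,5.49,-1.8,0.06,-0.01,-0.0,-1.89
8.54,5.54,-1.62,0.05,-0.01,-0.0,-1.89
8.54,5.6,-1.43,0.05,-0.01,-0.0,-1.89
--
```

Emit:
{"fn": "move_arm", "kwargs": {
  "series": [8.54,4.4,-3.8,0,0,0,-1.9,8.54,4.5,-3.6,0,0,0,-1.9,8.54,4.6,-3.5,0,0,0,-1.9,8.54,4.7,-3.3,0,0,0,-1.9,8.54,4.8,-3.2,0,0,0,-1.9]
}}

```text
time: 0.72
tool_pos: [0.3292, -0.4174, 0.2388]
tcp_rot: [-3.076, -0.638, 0.0]
wrist_force: [1.3, -0.2, 0.1]
width: 1.003
grip_force: 0.0
```

Emit:
{"fn": "move_arm", "kwargs": {
  "series": [8.54,4.9,-3.0,0,0,0,-1.9,8.54,5.0,-2.8,0,0,0,-1.9,8.54,5.1,-2.7,0,0,0,-1.9,8.54,5.2,-2.5,0,0,0,-1.9,8.54,5.3,-2.3,0,0,0,-1.9]
}}

```text
time: 1.35
tool_pos: [0.4953, -0.1823, 0.239]
tcp_rot: [-3.012, -0.892, 0.0]
wrist_force: [0.2, -0.0, -0.8]
width: 0.999
grip_force: 0.0
```

Emit:
{"fn": "move_arm", "kwargs": {
  "series": [8.54,5.4,-2.2,0.2,0,0,-1.9,8.54,5.4,-2.0,0.2,0,0,-1.9,8.54,5.5,-1.8,0.2,0,0,-1.9,8.54,5.5,-1.6,0.1,0,0,-1.9,8.54,5.6,-1.4,0.1,0,0,-1.9]
}}

```text
time: 1.98
tool_pos: [0.6614, 0.0538, 0.2306]
tcp_rot: [-2.928, -1.138, 0.001]
wrist_force: [0.8, 0.5, 0.2]
width: 1.001
grip_force: 0.0
```

```bash
python3 - <<'E'
from h import *
s=read_state();c=calibration("wrist"); im=read_camera("wrist"); cv2.imwrite("pics/w1.png",im[:,:,::-1])
print(s["time"],s["tool_pos"],R.from_rotvec(s["tcp_rot"]).as_matrix().round(3),s["joint_vel"].round(2))
Rc=P(c)
for X in [(.662,.053,.088),(.662,.053,0)]:
    u=Rc@np.r_[X,1]; print(u[:2]/u[2])
E
```

```text
1.975 [0.66141541 0.05380308 0.23064135] [[ 0.737  0.675 -0.001]
 [ 0.675 -0.737 -0.   ]
 [-0.001 -0.    -1.   ]] [ 0.57  0.54 -0.64 -0.    0.09  0.31]
[278.50267645 197.90075914]
[277.82076986 179.61470565]
```

View pics/w1.png

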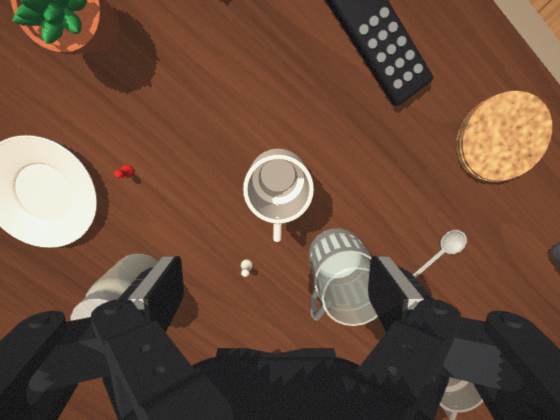

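The wrist view shows the large cup's rim at about (278,186), with its handle pointing down the image at (277,235). The tea glass is at (345,280) and the saucer at (43,190). I'll write a rim fit (projected rim circles against Canny edges) and a handle yaw estimate.

```bash
cat >> h.py <<'E'
from scipy.optimize import brute, fmin
def proj(X,c):
    return cv2.projectPoints(np.array(X,float),c["rvec"],c["tvec"],c["camera_matrix"],None)[0][:,0]
A_=np.radians(np.arange(0,360,3))
def rim(im,c,xy,h,radii=(.032,.028),span=.012,name=None):
    """centre of a circle set at height h by edge matching"""
    g=cv2.cvtColor(im,cv2.COLOR_RGB2GRAY); e=cv2.Canny(g,40,120)
    dt=np.minimum(cv2.distanceTransform(255-e,cv2.DIST_L2,5),4)
    circ=np.concatenate([np.c_[r*np.cos(A_),r*np.sin(A_),0*A_] for r in radii])
    def f(v):
        q=proj(circ+[v[0],v[1],h],c).astype(np.float32)
        return cv2.remap(dt,q[:,0],q[:,1],cv2.INTER_LINEAR,borderValue=4).mean()
    r=brute(f,[slice(a-span,a+span,.0015) for a in xy],full_output=True,finish=fmin)
    if name:
        o=im[:,:,::-1].copy()
        for q in proj(circ+[r[0][0],r[0][1],h],c): cv2.circle(o,tuple(int(round(k)) for k in q),0,(0,0,255),-1)
        cv2.imwrite(name,o)
    return r[0],r[1]
def hyaw(im,c,xy,h):
    """yaw of handle: brightness over angles at r 38..52 mm, top bar of the handle"""
    g=cv2.cvtColor(im,cv2.COLOR_RGB2GRAY).astype(np.float32); a=np.radians(np.arange(0,360,1.))
    s=0
    for r in np.arange(.040,.051,.002):
        q=proj(np.c_[xy[0]+r*np.cos(a),xy[1]+r*np.sin(a),0*a+h-.003],c).astype(np.float32)
        s=s+cv2.remap(g,q[:,0],q[:,1],cv2.INTER_LINEAR)[:,0]
    k=int(np.argmax(cv2.GaussianBlur(np.r_[s,s,s].reshape(1,-1),(13,1),0)[0,360:720]))
    w=np.arange(k-15,k+16); v=s[w%360]; v=np.clip(v-(v.min()+v.max())/2,0,None)
    return ((w*v).sum()/v.sum()+180)%360-180
E
python3 - <<'E'
from h import *
for i in range(2):
    c=calibration("wrist");s=read_state(); im=read_camera("wrist")
    (xy,f)=rim(im,c,(.662,.053),.088,name="pics/r1.png"); 
    sau=rim(im,c,(.4624,.2427),.015,(.066,))
    print(s["time"],s["tool_pos"],xy,f,hyaw(im,c,xy,.088),"saucer",sau)
t=calibration("top"); im=read_camera("top")
for n,p,h,r in [("B",(.4346,-.1026),.074,(.032,.028)),("C",(.6238,-.2859),.06,(.032,.028)),("S",(.4624,.2427),.015,(.066,))]:
    x,f=rim(im,t,p,h,r); print(n,x,f)
o=cv2.imread("pics/r1.png"); cv2.imwrite("pics/r1c.png",cv2.resize(o[130:260,200:360],None,fx=4,fy=4,interpolation=0))
E
```

```text
2.025 [0.66479224 0.06001654 0.23009451] [0.667345   0.05861323] 0.22155030071735382 -139.24331655637388 saucer (array([0.46553992, 0.24698941]), np.float64(1.1431884765625))
2.075 [0.66277942 0.0570099  0.22993967] [0.6673436 0.0586201] 0.2411433905363083 -139.22828115089237 saucer (array([0.46556537, 0.24713332]), np.float64(1.2122070789337158))
B [ 0.43439412 -0.10471916] 0.6688085198402405
C [ 0.62332648 -0.28424279] 0.7014477252960205
S [0.46295201 0.24211381] 0.2760888636112213
```

View pics/r1c.png

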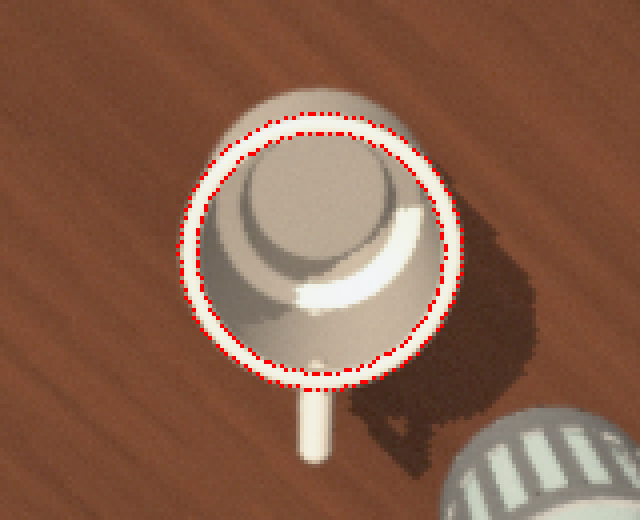

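The rim fit lies right on the cup, giving A at (0.6673, 0.0586) with its handle at -139.2°. Next I'll align above it and descend.

```bash
python3 -c "
from h import *
plan([((.6673,.0586,.125),40.8),((.6673,.0586,.062),40.8)],8.54,step=.03)"
```

```text
from [0.6606 0.0531 0.2301] F [ 0.1 -0.7  0.4]
8.54,0.22,0.01,2.63,-0.01,0.03,0.43
8.54,0.22,0.01,2.63,-0.01,0.03,0.43
8.54,0.22,0.01,2.63,-0.01,0.03,0.43
8.54,0.22,0.01,2.63,-0.01,0.03,0.43
--
8.54,0.0,0.0,2.1,-0.0,0.0,-0.0
8.54,0.0,0.0,2.1,-0.0,0.0,-0.0
8.54,0.0,0.0,2.1,-0.0,0.0,-0.0
--
```

Emit:
{"fn": "move_arm", "kwargs": {
  "series": [8.54,0.2,0,2.6,0,0,0.4,8.54,0.2,0,2.6,0,0,0.4,8.54,0.2,0,2.6,0,0,0.4,8.54,0.2,0,2.6,0,0,0.4,8.54,0,0,0,0,0,0]
}}

```text
time: 2.8
tool_pos: [0.6638, 0.0558, 0.1244]
tcp_rot: [-2.944, -1.092, 0.01]
wrist_force: [-0.0, -0.2, 0.4]
width: 0.999
grip_force: 0.0
```

Emit:
{"fn": "move_arm", "kwargs": {
  "series": [8.54,0,0,0,0,0,0,8.54,0,0,0,0,0,0]
}}

```text
time: 3.05
tool_pos: [0.6678, 0.057, 0.1293]
tcp_rot: [2.944, 1.094, 0.004]
wrist_force: [0.3, -0.0, -0.6]
width: 1.0
grip_force: 0.0
```

```bash
python3 -c "
from h import *
c=calibration('wrist'); s=read_state(); im=read_camera('wrist'); xy,f=rim(im,c,(.667,.0586),.088,span=.006); print(s['time'],xy,f,hyaw(im,c,xy,.088))
plan([((.6673,.0586,.062),40.8)],8.54,step=.03)"
```

```text
3.05 [0.66743159 0.05867761] 0.3799957036972046 -138.84207086996497
from [0.6678 0.0572 0.1292] F [ 0.6  0.4 -0.2]
8.54,0.01,-0.05,2.24,0.03,-0.04,-0.0
8.54,0.01,-0.05,2.24,0.03,-0.04,-0.0
8.54,0.02,-0.05,2.24,0.03,-0.04,-0.0
--
```

Emit:
{"fn": "move_arm", "kwargs": {
  "series": [8.54,0,-0.05,2.2,0,0,0,8.54,0,-0.05,2.2,0,0,0,8.54,0,0,2.2,0,0,0,8.54,0,0,0,0,0,0,8.54,0,0,0,0,0,0]
}}

```text
time: 3.72
tool_pos: [0.6662, 0.0583, 0.0609]
tcp_rot: [-2.944, -1.095, 0.001]
wrist_force: [0.2, 0.1, -0.5]
width: 1.002
grip_force: 0.0
```

Emit:
{"fn": "move_arm", "kwargs": {
  "series": [7.2,0,0,0,0,0,0,6.6,0,0,0,0,0,0,6.0,0,0,0,0,0,0,5.6,0,0,0,0,0,0,5.6,0,0,0,0,0,0],
  "grip_force": 30
}}

```text
time: 4.35
tool_pos: [0.6675, 0.058, 0.0628]
tcp_rot: [2.943, 1.095, 0.004]
wrist_force: [0.5, -1.3, 5.4]
width: 0.745
grip_force: 33.7
```

```bash
python3 -c "
from h import *
c=calibration('wrist'); s=read_state(); im=read_camera('wrist'); cv2.imwrite('pics/w2.png',im[:,:,::-1]); xy,f=rim(im,c,(.667,.0586),.088,span=.006); print(s,xy,f,hyaw(im,c,xy,.088))"
```

```text
{'time': 4.35, 'q': array([ 4.96434381e-02,  4.04435255e-01,  1.76453580e+00, -4.31143363e-04,
        9.69663650e-01,  9.08429606e-01]), 'joint_vel': array([-8.09059942e-04, -2.10438492e-03,  1.15625027e-03, -8.29048291e-05,
        9.85054662e-04,  9.79875759e-04]), 'joint_torque': array([ 1.23253461e+00, -4.99845672e+01, -2.83985496e+01,  5.09299245e-01,
        3.20643503e-01,  1.11077688e-02]), 'tool_pos': array([0.66752151, 0.05797509, 0.0627918 ]), 'tcp_rot': array([2.94331419, 1.09487534, 0.0042597 ]), 'wrist_force': array([ 0.47488174, -1.28399529,  5.40451864]), 'torque': array([-0.2504515 , -0.20286799, -0.03954758]), 'grip_force': 33.703708599787205, 'width': 0.7453239386477101} [0.66634235 0.05959695] 1.6736088991165161 41.12894174071488
```

View pics/w2.png

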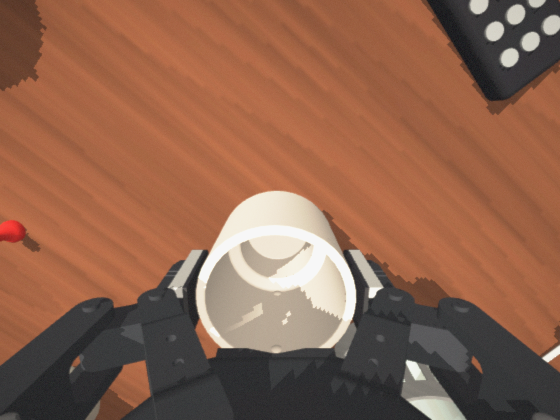

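The cup is gripped at 63.6 mm opening, with its rim spanning (200–355, 226–355) and a pad on either side. I'll check the pad location against the tool frame while planning the lift.

```bash
python3 -c "
from h import *
np.set_printoptions(precision=1,suppress=True)
c=calibration('wrist'); s=read_state(); r=R.from_rotvec(s['tcp_rot'])
for z in (-.03,-.02,-.01,0.008):
  print(z,*proj(r.apply([(x,y,z) for y in (-.032,.032) for x in (.011,-.011)])+s['tool_pos'],c))
print('rim',proj([(.6674+.032*np.cos(a),.0587+.032*np.sin(a),.088) for a in np.radians([40.8,130.8,220.8,310.8])],c))
plan([((.6675,.058,.11),40.8),((.6675,.058,.22),40.8),((.60,.235,.22),90)],5.6,step=.04)"
```

```text
-0.03 [194.1 282.9] [198.  333.4] [366.4 283. ] [361.9 333.5]
-0.02 [200.3 270.3] [203.7 317.7] [359.4 270.4] [355.6 317.8]
-0.01 [205.6 259.5] [208.6 304.1] [353.4 259.6] [350.1 304.2]
0.008 [213.6 243.5] [215.9 283.8] [344.6 243.6] [342.  283.9]
rim [[278.8 224.1]
 [197.6 300.9]
 [278.3 367.5]
 [359.4 300.8]]
from [0.7 0.1 0.1] F [ 0.4 -1.9  4.8]
5.6,0.0,0.0,-2.36,0.06,-0.06,0.01
5.6,0.0,0.0,-2.36,0.06,-0.06,0.01
--
5.6,-0.0,0.0,-3.67,0.0,0.0,0.0
5.6,-0.0,0.0,-3.67,0.0,0.0,0.0
5.6,-0.0,0.0,-3.67,0.0,0.0,0.0
--
5.6,1.29,-3.56,-0.0,0.0,-0.0,-9.84
5.6,1.88,-3.29,0.0,0.0,-0.0,-9.84
5.6,2.42,-2.92,0.0,0.0,-0.0,-9.84
5.6,2.88,-2.46,0.0,0.0,-0.0,-9.84
5.6,3.26,-1.94,0.0,0.0,-0.0,-9.84
--
```

Emit:
{"fn": "move_arm", "kwargs": {
  "series": [5.6,0,0,-1.0,0,0,0,5.6,0,0,-2.0,0,0,0,5.6,0,0,-3.2,0,0,0,5.6,0,0,-4.0,0,0,0,5.6,0,0,-4.0,0,0,0],
  "grip_force": 40
}}

```text
time: 5.03
tool_pos: [0.6656, 0.0584, 0.205]
tcp_rot: [-2.944, -1.095, 0.001]
wrist_force: [1.3, 0.9, -2.8]
width: 0.742
grip_force: 44.7
```

Emit:
{"fn": "move_arm", "kwargs": {
  "series": [5.6,1.0,-2.7,-1.6,0,0,-7.0,5.6,1.9,-3.3,0,0,0,-9.8,5.6,2.4,-2.9,0,0,0,-9.8,5.6,2.9,-2.5,0,0,0,-9.8,5.6,3.2,-2.0,0,0,0,-9.8]
}}

```text
time: 5.65
tool_pos: [0.6075, 0.2304, 0.22]
tcp_rot: [-2.272, -2.169, -0.0]
wrist_force: [0.2, 0.4, -2.5]
width: 0.744
grip_force: 44.8
```

Emit:
{"fn": "move_arm", "kwargs": {
  "series": [5.6,0.3,-0.8,0,0,0,-2.8,5.6,0,0,0,0,0,0,5.6,0,0,0,0,0,0,5.6,0,0,0,0,0,0]
}}

```text
time: 6.15
tool_pos: [0.601, 0.232, 0.2195]
tcp_rot: [2.227, 2.216, 0.0]
wrist_force: [0.0, 0.2, -2.0]
width: 0.739
grip_force: 44.8
```

```bash
python3 -c "
from h import *
c=calibration('wrist'); s=read_state(); im=read_camera('wrist'); cv2.imwrite('pics/w3.png',im[:,:,::-1])
print(s['time'],s['tool_pos'],s['width'],s['wrist_force'],s['grip_force'])
print(rim(im,c,(.4655,.246),.015,(.066,),name='pics/w3s.png'),rim(im,c,(.4655,.246),.005,(.033,)))
h=s['tool_pos'][2]-.0628+.088; print('rim',rim(im,c,s['tool_pos'][:2],h,name='pics/w3r.png'))
"
```

```text
6.15 [0.60095105 0.23200949 0.21945952] 0.7386705908082468 [ 0.01894559  0.21359621 -2.03264411] 44.79223770322278
(array([0.46536436, 0.24760647]), np.float64(0.18052572011947632)) (array([0.46510373, 0.24776175]), np.float64(1.8808619976043701))
rim (array([0.60055593, 0.23329141]), np.float64(1.2956405878067017))
```

View pics/w3s.png

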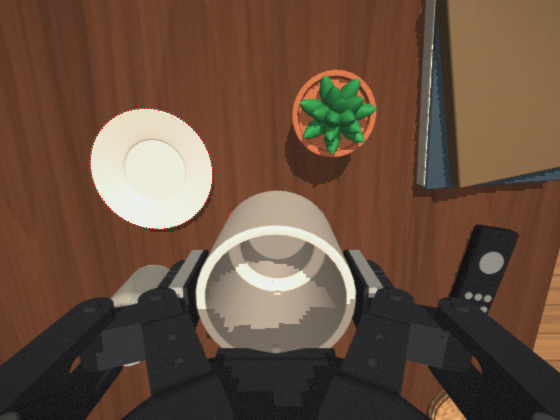

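The saucer fit is tight: its outline sits on the rim at (150,168), giving a centre at (0.4654, 0.2476). The cup is still centred between the pads.

```bash
python3 -c "
from h import *
plan([((.4654,.247,.19),90),((.4654,.247,.080),90)],5.6,step=.035)"
```

```text
from [0.6009 0.232  0.2194] F [ 0.5 -0.3 -2. ]
5.6,0.36,-3.39,0.73,0.0,0.0,-0.07
5.6,0.36,-3.39,0.73,0.0,0.0,-0.07
5.6,0.37,-3.39,0.73,0.0,0.0,-0.07
5.6,0.37,-3.39,0.73,0.0,0.0,-0.07
--
5.6,0.0,0.0,2.75,-0.0,0.0,0.0
5.6,0.0,0.0,2.75,-0.0,0.0,0.0
5.6,0.0,0.0,2.75,-0.0,0.0,0.0
5.6,0.0,0.0,2.75,-0.0,0.0,0.0
--
```

Emit:
{"fn": "move_arm", "kwargs": {
  "series": [5.6,0.4,-3.4,0.7,0,0,0,5.6,0.4,-3.4,0.7,0,0,0,5.6,0.4,-3.4,0.7,0,0,0,5.6,0.3,-3.4,0.8,0,0,-0.3,5.6,0,0,2.0,0,0,0]
}}

```text
time: 6.82
tool_pos: [0.4634, 0.2482, 0.1709]
tcp_rot: [2.219, 2.224, 0.002]
wrist_force: [1.7, -0.1, -0.8]
width: 0.739
grip_force: 45.2
```

Emit:
{"fn": "move_arm", "kwargs": {
  "series": [5.6,0,0,3.0,0,0,0,5.6,0,0,3.0,0,0,0,5.6,0,0,2.0,0,0,0,5.6,0,0,0,0,0,0,5.6,0,0,0,0,0,0]
}}

```text
time: 7.45
tool_pos: [0.4655, 0.2482, 0.0912]
tcp_rot: [2.22, 2.223, 0.002]
wrist_force: [0.4, 0.7, -1.9]
width: 0.743
grip_force: 45.2
```

```bash
python3 -c "
from h import *
c=calibration('wrist'); s=read_state(); im=read_camera('wrist')
h=s['tool_pos'][2]-.0628+.088; print('rim',s['tool_pos'],rim(im,c,s['tool_pos'][:2],h,span=.005))
print(rim(im,c,(.4655,.246),.015,(.066,)))
plan([((.4654,.247,.0680),90)],5.6,step=.035)"
```

```text
rim [0.46550364 0.24823525 0.09122098] (array([0.46509992, 0.24948315]), np.float64(1.2525020837783813))
(array([0.46519758, 0.24774467]), np.float64(1.3584376573562622))
from [0.4658 0.2484 0.0917] F [ 0.4 -0.7 -1.7]
5.6,-0.15,-0.05,2.37,0.12,-0.06,0.08
--
```

Emit:
{"fn": "move_arm", "kwargs": {
  "series": [5.6,-0.15,0,0.6,0,0,0,5.6,0,0,0.6,0,0,0,5.6,0,0,0.4,0,0,0,5.6,0,0,0.3,0,0,0,5.6,0,0,0,0,0,0]
}}

```text
time: 8.12
tool_pos: [0.4643, 0.2465, 0.0709]
tcp_rot: [-2.219, -2.224, 0.001]
wrist_force: [-0.9, 0.8, -1.9]
width: 0.74
grip_force: 45.3
```

Emit:
{"fn": "move_arm", "kwargs": {
  "series": [5.6,0,0,0.2,0,0,0,5.6,0,0,0,0,0,0]
}}

```text
time: 8.38
tool_pos: [0.4646, 0.2466, 0.0692]
tcp_rot: [-2.219, -2.224, 0.0]
wrist_force: [-0.1, 0.9, -3.2]
width: 0.738
grip_force: 45.3
```

Emit:
{"fn": "move_arm", "kwargs": {
  "series": [5.6,0,0.07,0.1,0,0,0,5.6,0,0,0,0,0,0]
}}

```text
time: 8.62
tool_pos: [0.4654, 0.2466, 0.0683]
tcp_rot: [2.219, 2.224, 0.0]
wrist_force: [-0.7, 0.1, -2.3]
width: 0.736
grip_force: 45.3
```

Emit:
{"fn": "move_arm", "kwargs": {
  "series": [5.6,0,0,0.1,0,0,0,5.6,0,0,0,0,0,0]
}}

```text
time: 8.88
tool_pos: [0.4655, 0.2467, 0.0678]
tcp_rot: [2.219, 2.224, 0.001]
wrist_force: [-1.8, -1.9, 3.8]
width: 0.741
grip_force: 45.6
```

Contact at TCP z = 0.0678, as predicted. I'll release and rise.

Emit:
{"fn": "move_arm", "kwargs": {
  "series": [6.6,0,0,0,0,0,0,7.2,0,0,0,0,0,0,8.0,0,0,0,0,0,0,8.54,0,0,0,0,0,0,8.54,0,0,0,0,0,0]
}}

```text
time: 9.5
tool_pos: [0.4653, 0.2466, 0.0672]
tcp_rot: [-2.219, -2.224, 0.0]
wrist_force: [0.1, 0.4, -0.3]
width: 0.999
grip_force: 0.0
```

Emit:
{"fn": "move_arm", "kwargs": {
  "series": [8.54,0,0,-1.5,0,0,0,8.54,0,0,-3.0,0,0,0,8.54,0,0,-4.0,0,0,0,8.54,0,0,-4.5,0,0,0,8.54,0,0,0,0,0,0]
}}

```text
time: 10.12
tool_pos: [0.4686, 0.2482, 0.2035]
tcp_rot: [2.217, 2.221, 0.016]
wrist_force: [0.9, 0.1, -0.5]
width: 0.993
grip_force: 0.0
```

Emit:
{"fn": "move_arm", "kwargs": {
  "series": [8.54,0,0,0,0,0,0,8.54,0,0,0,0,0,0]
}}

```text
time: 10.38
tool_pos: [0.4643, 0.2461, 0.1959]
tcp_rot: [-2.219, -2.223, 0.004]
wrist_force: [0.1, -0.3, 1.0]
width: 1.0
grip_force: 0.0
```

```bash
python3 -c "
from h import *
c=calibration('wrist'); s=read_state(); im=read_camera('wrist'); cv2.imwrite('pics/w4.png',im[:,:,::-1])
xy,f=rim(im,c,s['tool_pos'][:2],.093,name='pics/w4r.png'); print(s['time'],s['tool_pos'],xy,f,hyaw(im,c,xy,.093)); print(rim(im,c,(.4655,.247),.015,(.066,),span=.006))
plan([((.44,-.098,.215),192.8)],8.54,step=.06)"
```

```text
10.375 [0.46428687 0.24609298 0.19585138] [0.46639321 0.2482002 ] 1.4421539306640625 26.485503451876724
(array([0.46509798, 0.24787835]), np.float64(0.29070475697517395))
from [0.4643 0.2461 0.1957] F [0.3 0.1 0.2]
8.54,-3.13,-0.23,-0.17,-0.02,-0.01,-9.34
8.54,-3.05,-0.73,-0.17,-0.02,-0.01,-9.34
8.54,-2.89,-1.22,-0.17,-0.02,-0.01,-9.34
8.54,-2.66,-1.67,-0.17,-0.02,-0.01,-9.34
8.54,-2.35,-2.08,-0.17,-0.02,-0.01,-9.34
8.54,-1.98,-2.43,-0.17,-0.02,-0.01,-9.34
8.54,-1.56,-2.72,-0.17,-0.02,-0.01,-9.34
8.54,-1.1,-2.94,-0.17,-0.02,-0.01,-9.34
8.54,-0.61,-3.08,-0.17,-0.02,-0.01,-9.34
8.54,-0.1,-3.13,-0.17,-0.02,-0.01,-9.34
8.54,0.41,-3.11,-0.17,-0.02,-0.01,-9.34
--
```

```bash
sed -i 's/span=.012,name=None):/span=.012,name=None,lo=40,hi=120):/; s/cv2.Canny(g,40,120)/cv2.Canny(g,lo,hi)/' h.py; python3 -c "
from h import *
c=calibration('wrist'); im=cv2.imread('pics/w4.png')[:,:,::-1].copy()
for lo,hi in ((10,30),(20,60)):
  for rr in ((.032,.028),(.028,),(.032,)):
    xy,f=rim(im,c,(.4654,.2475),.093,rr,span=.008,lo=lo,hi=hi); print(lo,rr,xy,f,hyaw(im,c,xy,.093))
xy,f=rim(im,c,(.4654,.2475),.093,span=.008,lo=10,hi=30,name='pics/w4r.png')
o=cv2.imread('pics/w4r.png'); u=proj([(.4654,.2476,.06)],c)[0].astype(int);print(u); cv2.imwrite('pics/w4c.png',np.hstack([cv2.resize(k[max(u[1]-80,0):u[1]+80,u[0]-60:u[0]+60],None,fx=3,fy=3,interpolation=0) for k in (im[:,:,::-1],o)]))
"
```

```text
10 (0.032, 0.028) [0.46642878 0.24817845] 1.1760165691375732 26.66620182907195
10 (0.028,) [0.4663293  0.24828835] 0.4140625 26.47685267905382
10 (0.032,) [0.47026515 0.2453256 ] 1.5136446952819824 38.936007481336105
20 (0.032, 0.028) [0.46638335 0.24819968] 1.2031115293502808 26.575116384945915
20 (0.028,) [0.46635209 0.24832629] 0.4127653241157532 26.516910915700976
20 (0.032,) [0.47054428 0.2458568 ] 1.5293093919754028 40.026996663884916
[277 199]
```

View pics/w4c.png

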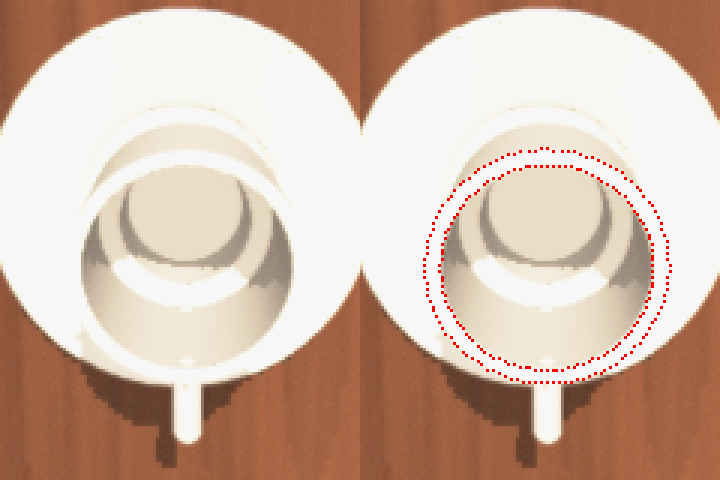

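The cup stands upright in the saucer. The inner rim fit puts its axis at (0.4663, 0.2483), about 1 mm from the saucer centre, and the handle points to -90°. Next is the medium cup.

Emit:
{"fn": "move_arm", "kwargs": {
  "series": [8.54,-3.1,-0.2,-0.2,0,0,-9.4,8.54,-3.1,-0.7,-0.2,0,0,-9.4,8.54,-2.9,-1.2,-0.2,0,0,-9.4,8.54,-2.7,-1.7,-0.2,0,0,-9.4,8.54,-2.4,-2.1,-0.2,0,0,-9.4]
}}

```text
time: 11.05
tool_pos: [0.4546, 0.0878, 0.206]
tcp_rot: [-1.14, -2.925, 0.002]
wrist_force: [-0.0, 0.2, -0.1]
width: 1.004
grip_force: 0.0
```

Emit:
{"fn": "move_arm", "kwargs": {
  "series": [8.54,-2.0,-2.4,-0.2,0,0,-9.4,8.54,-1.6,-2.7,-0.2,0,0,-9.4,8.54,-1.1,-2.9,-0.2,0,0,-9.4,8.54,-0.6,-3.1,-0.2,0,0,-9.4,8.54,-0.1,-3.1,0,0,0,-9.4]
}}

```text
time: 11.68
tool_pos: [0.4458, -0.068, 0.2142]
tcp_rot: [0.121, -3.137, -0.001]
wrist_force: [0.4, 0.7, 0.2]
width: 0.996
grip_force: 0.0
```

Emit:
{"fn": "move_arm", "kwargs": {
  "series": [8.54,0.4,-3.1,0,0,0,-9.4,8.54,0,0,0,0,0,0,8.54,0,0,0,0,0,0,8.54,0,0,0,0,0,0]
}}

```text
time: 12.18
tool_pos: [0.4447, -0.0974, 0.2149]
tcp_rot: [0.369, -3.119, -0.001]
wrist_force: [0.2, -0.4, 0.0]
width: 0.998
grip_force: 0.0
```

```bash
python3 -c "
from h import *
c=calibration('wrist'); s=read_state(); im=read_camera('wrist'); cv2.imwrite('pics/w5.png',im[:,:,::-1])
xy,f=rim(im,c,(.441,-.098),.074,name='pics/w5r.png'); y=hyaw(im,c,xy,.074); print(s['time'],s['tool_pos'],xy,f,y)
for d in (-.006,.006): print(rim(im,c,xy,.074+d,span=.006))
plan([((*xy,.115),y+180),((*xy,.048),y+180)],8.54,step=.03)"
```

```text
12.175 [ 0.44467953 -0.09737788  0.21486672] [ 0.43699927 -0.0965762 ] 0.47031766176223755 12.682792843306686
(array([ 0.43836419, -0.09592909]), np.float64(0.6447287797927856))
(array([ 0.43488524, -0.09729663]), np.float64(0.9249074459075928))
from [ 0.4448 -0.0974  0.215 ] F [-0.4 -0.7 -0.1]
8.54,0.18,0.06,2.5,0.01,-0.01,0.21
8.54,0.18,0.06,2.5,0.01,-0.01,0.21
8.54,0.18,0.06,2.5,0.01,-0.01,0.21
8.54,0.18,0.06,2.5,0.01,-0.01,0.21
--
8.54,-0.0,-0.0,2.23,0.0,-0.0,0.0
8.54,-0.0,-0.0,2.23,0.0,-0.0,0.0
8.54,-0.0,-0.0,2.23,0.0,-0.0,0.0
--
```

Emit:
{"fn": "move_arm", "kwargs": {
  "series": [8.54,0.2,0.1,2.5,0,0,0.2,8.54,0.2,0.1,2.5,0,0,0.2,8.54,0.2,0,2.5,0,0,0.2,8.54,0.1,0,2.5,0,0,0.2,8.54,0,0,0,0,0,0]
}}

```text
time: 12.85
tool_pos: [0.4356, -0.0968, 0.1133]
tcp_rot: [0.348, -3.118, -0.003]
wrist_force: [0.1, 1.9, 0.5]
width: 1.0
grip_force: 0.0
```

Emit:
{"fn": "move_arm", "kwargs": {
  "series": [8.54,0,0,0,0,0,0,8.54,0,0,0,0,0,0]
}}

```text
time: 13.1
tool_pos: [0.4388, -0.0981, 0.1167]
tcp_rot: [-0.348, 3.12, -0.002]
wrist_force: [-0.2, -0.1, -0.4]
width: 1.002
grip_force: 0.0
```

```bash
python3 -c "
from h import *
c=calibration('wrist'); s=read_state(); im=read_camera('wrist')
xy,f=rim(im,c,(.437,-.0966),.074,span=.006); y=hyaw(im,c,xy,.074); print(s['time'],s['tool_pos'],xy,f,y)
plan([((*xy,.048),192.7)],8.54,step=.03)"
```

```text
13.1 [ 0.43880284 -0.09809595  0.11672958] [ 0.43666143 -0.09666112] 0.6360304355621338 12.518931802029698
from [ 0.4387 -0.0981  0.1166] F [ 0.  -0.7 -0.8]
8.54,0.06,0.07,2.29,-0.02,0.04,0.01
8.54,0.06,0.06,2.29,-0.02,0.04,0.01
8.54,0.06,0.06,2.29,-0.02,0.04,0.01
--
```

Emit:
{"fn": "move_arm", "kwargs": {
  "series": [8.54,0.1,0.1,2.3,0,0,0,8.54,0,0,2.3,0,0,0,8.54,0,0,2.3,0,0,0,8.54,0,0,0,0,0,0,8.54,0,0,0,0,0,0]
}}

```text
time: 13.78
tool_pos: [0.4373, -0.0975, 0.0473]
tcp_rot: [-0.347, 3.121, -0.001]
wrist_force: [1.1, -0.0, -0.3]
width: 1.0
grip_force: 0.0
```

Emit:
{"fn": "move_arm", "kwargs": {
  "series": [8.54,0,0,0,0,0,0,8.54,0,0,0,0,0,0]
}}

```text
time: 14.02
tool_pos: [0.4372, -0.0974, 0.0472]
tcp_rot: [-0.347, 3.121, -0.001]
wrist_force: [-0.2, -0.3, 0.2]
width: 1.001
grip_force: 0.0
```

Emit:
{"fn": "move_arm", "kwargs": {
  "series": [7.2,0,0.08,0,0,0,0,6.6,0,0,0,0,0,0,6.0,0,0,0,0,0,0,5.6,0,0,0,0,0,0,5.6,0,0,0,0,0,0],
  "grip_force": 40
}}

```text
time: 14.65
tool_pos: [0.4369, -0.0968, 0.0469]
tcp_rot: [-0.348, 3.121, -0.001]
wrist_force: [0.8, -1.9, 5.9]
width: 0.744
grip_force: 44.9
```

```bash
python3 -c "
from h import *
s=read_state(); print(s['tool_pos'],s['width'],s['grip_force'],s['wrist_force'])
p=s['tool_pos']
plan([((*p[:2],.22),192.7),((.4663,.2475,.22),90)],5.6,step=.045)"
```

```text
[ 0.43694202 -0.09678412  0.04691657] 0.7436159011611729 44.903537614736706 [ 0.78820832 -1.91328538  5.94322927]
from [ 0.4369 -0.0968  0.0469] F [ 0.8 -1.9  5.9]
5.6,-0.0,-0.0,-4.33,-0.01,0.02,0.0
5.6,-0.0,-0.0,-4.33,-0.01,0.02,0.0
5.6,-0.0,-0.0,-4.33,-0.01,0.02,0.0
5.6,-0.0,-0.0,-4.33,-0.01,0.02,0.0
--
5.6,-0.95,2.99,-0.0,0.0,0.0,9.34
5.6,-0.45,3.11,-0.0,0.0,0.0,9.34
5.6,0.06,3.14,-0.0,0.0,0.0,9.34
5.6,0.57,3.09,-0.0,0.0,0.0,9.34
5.6,1.06,2.96,-0.0,0.0,0.0,9.34
5.6,1.53,2.74,-0.0,0.0,0.0,9.34
5.6,1.95,2.46,-0.0,0.0,0.0,9.34
5.6,2.33,2.11,-0.0,0.0,0.0,9.34
5.6,2.64,1.71,-0.0,0.0,0.0,9.34
5.6,2.88,1.25,-0.0,0.0,0.0,9.34
5.6,3.05,0.77,-0.0,0.0,0.0,9.34
--
```

Emit:
{"fn": "move_arm", "kwargs": {
  "series": [5.6,0,0,-1.0,0,0,0,5.6,0,0,-2.5,0,0,0,5.6,0,0,-4.0,0,0,0,5.6,0,0,-4.8,0,0,0,5.6,0,0,-5.0,0,0,0]
}}

```text
time: 15.28
tool_pos: [0.4347, -0.0958, 0.2197]
tcp_rot: [0.347, -3.12, -0.002]
wrist_force: [1.1, -0.3, -2.5]
width: 0.741
grip_force: 44.7
```

Emit:
{"fn": "move_arm", "kwargs": {
  "series": [5.6,-1.0,3.0,0,0,0,9.3,5.6,-0.5,3.1,0,0,0,9.3,5.6,0.1,3.1,0,0,0,9.3,5.6,0.6,3.1,0,0,0,9.3,5.6,1.1,3.0,0,0,0,9.3]
}}

```text
time: 15.9
tool_pos: [0.4482, 0.0617, 0.2185]
tcp_rot: [-0.92, -3.001, 0.001]
wrist_force: [0.9, 0.1, -2.4]
width: 0.739
grip_force: 44.8
```

Emit:
{"fn": "move_arm", "kwargs": {
  "series": [5.6,1.5,2.7,0,0,0,9.3,5.6,2.0,2.5,0,0,0,9.3,5.6,2.3,2.1,0,0,0,9.3,5.6,2.6,1.7,0,0,0,9.3,5.6,2.9,1.3,0,0,0,9.3]
}}

```text
time: 16.52
tool_pos: [0.4613, 0.2177, 0.2184]
tcp_rot: [-2.031, -2.395, 0.003]
wrist_force: [0.2, 0.0, -2.6]
width: 0.741
grip_force: 44.8
```

Emit:
{"fn": "move_arm", "kwargs": {
  "series": [5.6,3.0,0.8,0,0,0,9.3,5.6,0,0,0,0,0,0,5.6,0,0,0,0,0,0,5.6,0,0,0,0,0,0]
}}

```text
time: 17.02
tool_pos: [0.4649, 0.2469, 0.2189]
tcp_rot: [-2.213, -2.229, 0.002]
wrist_force: [-0.6, -0.2, -2.4]
width: 0.741
grip_force: 44.7
```

```bash
python3 -c "
from h import *
c=calibration('wrist'); s=read_state(); im=read_camera('wrist'); cv2.imwrite('pics/w6.png',im[:,:,::-1])
h=s['tool_pos'][2]-.0469+.074; print(s['time'],s['width'],'rim',rim(im,c,s['tool_pos'][:2],h,span=.006,name='pics/w6r.png'),rim(im,c,s['tool_pos'][:2],h,(.028,),span=.006))
print(rim(im,c,(.4655,.2477),.015,(.066,),span=.006))
plan([((.4663,.2475,.165),90)],5.6,step=.03)"
```

```text
17.025 0.7407834173884852 rim (array([0.46456282, 0.24891116]), np.float64(1.3709081411361694)) (array([0.46458273, 0.24905503]), np.float64(1.066015601158142))
(array([0.46507525, 0.2479739 ]), np.float64(0.9910561442375183))
from [0.4651 0.247  0.2191] F [ 0.3  0.3 -2.2]
5.6,0.03,0.06,2.7,-0.02,0.01,0.2
5.6,0.03,0.06,2.7,-0.02,0.01,0.2
--
```

Emit:
{"fn": "move_arm", "kwargs": {
  "series": [5.6,0,0.1,2.5,0,0,0.3,5.6,0,0,2.5,0,0,0,5.6,0,0,1.5,0,0,0,5.6,0,0,0.5,0,0,0,5.6,0,0,0,0,0,0]
}}

```text
time: 17.7
tool_pos: [0.4666, 0.2478, 0.1495]
tcp_rot: [2.219, 2.223, 0.0]
wrist_force: [-0.0, 0.2, -2.7]
width: 0.743
grip_force: 44.8
```

Emit:
{"fn": "move_arm", "kwargs": {
  "series": [5.6,0,0,0,0,0,0,5.6,0,0,0,0,0,0,5.6,0,0,0,0,0,0]
}}

```text
time: 18.08
tool_pos: [0.4667, 0.248, 0.1498]
tcp_rot: [2.219, 2.223, 0.001]
wrist_force: [-0.1, 0.8, -1.7]
width: 0.739
grip_force: 44.8
```

```bash
python3 -c "
from h import *
c=calibration('wrist'); s=read_state(); im=read_camera('wrist')
h=s['tool_pos'][2]-.0469+.074; print(s['time'],'rim',rim(im,c,s['tool_pos'][:2],h,(.028,),span=.006))
print(rim(im,c,(.4655,.2477),.015,(.066,),span=.006))
plan([((.466,.2467,.165),90.1)],5.6,step=.03)"
```

```text
18.075 rim (array([0.46630298, 0.25014843]), np.float64(1.0178840160369873))
(array([0.46520731, 0.24772077]), np.float64(0.6826390027999878))
from [0.4666 0.248  0.1497] F [-0.1  0.2 -3. ]
5.6,-0.13,-0.06,-1.53,0.04,-0.02,0.02
--
```

Emit:
{"fn": "move_arm", "kwargs": {
  "series": [5.6,-0.13,-0.05,0.4,0,0,0,5.6,0,0,0.4,0,0,0,5.6,0,0,0.4,0,0,0,5.6,0,0,0.4,0,0,0,5.6,0,0,0,0,0,0]
}}

```text
time: 18.75
tool_pos: [0.4655, 0.2463, 0.1326]
tcp_rot: [-2.219, -2.223, 0.002]
wrist_force: [0.1, -0.1, -2.2]
width: 0.737
grip_force: 44.8
```

Emit:
{"fn": "move_arm", "kwargs": {
  "series": [5.6,0,0,0.4,0,0,0,5.6,0,0,0.4,0,0,0,5.6,0,0,0.3,0,0,0,5.6,0,0,0,0,0,0]
}}

```text
time: 19.25
tool_pos: [0.4656, 0.2464, 0.1218]
tcp_rot: [-2.219, -2.223, 0.001]
wrist_force: [0.0, 0.0, -2.1]
width: 0.742
grip_force: 44.8
```

No side force so far. It needs about 1 cm more to seat, at TCP z ≈ 0.112.

Emit:
{"fn": "move_arm", "kwargs": {
  "series": [5.6,0,0.04,0.3,0,0,0,5.6,0,0,0.3,0,0,0,5.6,0,0,0.2,0,0,0,5.6,0,0,0,0,0,0]
}}

```text
time: 19.75
tool_pos: [0.4661, 0.2464, 0.114]
tcp_rot: [-2.219, -2.224, 0.001]
wrist_force: [-0.7, -0.3, -2.5]
width: 0.741
grip_force: 44.8
```

Emit:
{"fn": "move_arm", "kwargs": {
  "series": [5.6,0,0,0.1,0,0,0,5.6,0,0,0,0,0,0]
}}

```text
time: 20.0
tool_pos: [0.4663, 0.2466, 0.1133]
tcp_rot: [2.219, 2.224, 0.0]
wrist_force: [-0.2, -0.1, -1.9]
width: 0.744
grip_force: 44.8
```

Emit:
{"fn": "move_arm", "kwargs": {
  "series": [5.6,0,0,0.1,0,0,0,5.6,0,0,0,0,0,0]
}}

```text
time: 20.25
tool_pos: [0.4662, 0.2465, 0.1122]
tcp_rot: [-2.219, -2.224, 0.0]
wrist_force: [-0.0, -0.7, -1.9]
width: 0.745
grip_force: 44.8
```

Emit:
{"fn": "move_arm", "kwargs": {
  "series": [5.6,0,0,0.07,0,0,0,5.6,0,0,0,0,0,0]
}}

```text
time: 20.5
tool_pos: [0.4664, 0.2466, 0.1119]
tcp_rot: [2.219, 2.223, 0.0]
wrist_force: [-0.9, -0.2, 0.2]
width: 0.743
grip_force: 45.1
```

Emit:
{"fn": "move_arm", "kwargs": {
  "series": [5.6,0,0,0.07,0,0,0,5.6,0,0,0,0,0,0]
}}

```text
time: 20.75
tool_pos: [0.4665, 0.2466, 0.1119]
tcp_rot: [2.219, 2.224, 0.0]
wrist_force: [-2.3, -0.9, 4.8]
width: 0.744
grip_force: 45.7
```

The medium cup seated at exactly the predicted height, 0.1119. I'll release and rise.

Emit:
{"fn": "move_arm", "kwargs": {
  "series": [6.6,0,0,0,0,0,0,7.2,0,0,0,0,0,0,8.0,0,0,0,0,0,0,8.54,0,0,0,0,0,0,8.54,0,0,0,0,0,0]
}}

```text
time: 21.38
tool_pos: [0.4663, 0.2465, 0.1108]
tcp_rot: [-2.219, -2.224, 0.0]
wrist_force: [0.6, -0.5, 0.2]
width: 0.996
grip_force: 0.0
```

Emit:
{"fn": "move_arm", "kwargs": {
  "series": [8.54,0,0,-1.5,0,0,0,8.54,0,0,-3.0,0,0,0,8.54,0,0,-4.0,0,0,0,8.54,0,0,-4.5,0,0,0,8.54,0,0,0,0,0,0]
}}

```text
time: 22.0
tool_pos: [0.4693, 0.248, 0.2472]
tcp_rot: [2.217, 2.221, 0.016]
wrist_force: [-0.1, -0.7, 0.0]
width: 1.005
grip_force: 0.0
```

Emit:
{"fn": "move_arm", "kwargs": {
  "series": [8.54,0,0,0,0,0,0,8.54,0,0,0,0,0,0,8.54,0,0,0,0,0,0]
}}

```text
time: 22.38
tool_pos: [0.4654, 0.2462, 0.2394]
tcp_rot: [-2.219, -2.223, 0.004]
wrist_force: [-0.2, 0.2, 0.0]
width: 1.0
grip_force: 0.0
```

```bash
python3 -c "
from h import *
c=calibration('wrist'); s=read_state(); im=read_camera('wrist'); cv2.imwrite('pics/w7.png',im[:,:,::-1])
for hh in (.139,.145):
  xy,f=rim(im,c,(.4663,.248),hh,(.028,),span=.008,lo=20,hi=60,name='pics/w7r.png'); print(s['time'],s['tool_pos'],xy,f)
print(rim(im,c,(.4655,.247),.015,(.066,),span=.006))
plan([((.628,-.28,.21),44.4)],8.54,step=.06)"
```

```text
22.375 [0.46544446 0.24617156 0.23937911] [0.46628825 0.24877111] 0.4918144643306732
22.375 [0.46544446 0.24617156 0.23937911] [0.46597858 0.25380193] 1.1719154119491577
(array([0.46504478, 0.24810836]), np.float64(0.9353348612785339))
from [0.4656 0.2462 0.2396] F [ 0.5 -0.7  0.1]
8.54,-5.27,1.61,0.3,-0.01,0.01,4.57
8.54,-5.12,2.03,0.3,-0.01,0.01,4.57
8.54,-4.94,2.43,0.3,-0.01,0.01,4.57
8.54,-4.73,2.82,0.3,-0.01,0.01,4.57
8.54,-4.49,3.18,0.3,-0.01,0.01,4.57
8.54,-4.23,3.53,0.3,-0.01,0.01,4.57
8.54,-3.93,3.86,0.3,-0.01,0.01,4.57
8.54,-3.61,4.16,0.3,-0.01,0.01,4.57
8.54,-3.27,4.43,0.3,-0.01,0.01,4.57
8.54,-2.9,4.68,0.3,-0.01,0.01,4.57
--
```

Emit:
{"fn": "move_arm", "kwargs": {
  "series": [8.54,-5.3,1.6,0,0,0,4.6,8.54,-5.1,2.0,0,0,0,4.6,8.54,-4.9,2.4,0.3,0,0,4.6,8.54,-4.7,2.8,0.4,0,0,4.6,8.54,-4.5,3.2,0.4,0,0,4.6]
}}

```text
time: 23.05
tool_pos: [0.5467, -0.0178, 0.2293]
tcp_rot: [-2.62, -1.733, 0.001]
wrist_force: [1.2, -0.3, 1.0]
width: 0.997
grip_force: 0.0
```

Emit:
{"fn": "move_arm", "kwargs": {
  "series": [8.54,-4.2,3.5,0.4,0,0,4.6,8.54,-3.9,3.9,0.4,0,0,4.6,8.54,-3.6,4.2,0.4,0,0,4.6,8.54,-3.3,4.4,0.4,0,0,4.6,8.54,-2.9,4.6,0.4,0,0,4.6]
}}

```text
time: 23.68
tool_pos: [0.6267, -0.2804, 0.2088]
tcp_rot: [-2.912, -1.175, 0.001]
wrist_force: [0.8, 0.4, -0.2]
width: 1.002
grip_force: 0.0
```

Emit:
{"fn": "move_arm", "kwargs": {
  "series": [8.54,0,0,0,0,0,0,8.54,0,0,0,0,0,0,8.54,0,0,0,0,0,0,8.54,0,0,0,0,0,0]
}}

```text
time: 24.18
tool_pos: [0.6266, -0.2774, 0.2103]
tcp_rot: [2.911, 1.182, 0.0]
wrist_force: [0.3, 0.3, 0.3]
width: 1.001
grip_force: 0.0
```

```bash
python3 -c "
from h import *
c=calibration('wrist'); s=read_state(); im=read_camera('wrist'); cv2.imwrite('pics/w8.png',im[:,:,::-1])
xy,f=rim(im,c,(.627,-.279),.060,name='pics/w8r.png'); y=hyaw(im,c,xy,.060); print(s['time'],s['tool_pos'],xy,f,y)
for d in (-.006,.006): print(rim(im,c,xy,.06+d,span=.006))
plan([((*xy,.100),y+180)],8.54,step=.03)"
```

```text
24.175 [ 0.62661048 -0.27736058  0.21026852] [ 0.62865863 -0.281769  ] 0.4596389830112457 -138.5215634783808
(array([ 0.62758143, -0.28287267]), np.float64(0.611565351486206))
(array([ 0.62950669, -0.28034178]), np.float64(0.8231737017631531))
from [ 0.6267 -0.2775  0.2103] F [ 0.1 -0.1  0.3]
8.54,-0.04,0.11,2.76,0.01,-0.0,0.68
8.54,-0.04,0.11,2.76,0.01,-0.0,0.68
8.54,-0.04,0.11,2.76,0.01,-0.0,0.68
8.54,-0.03,0.11,2.76,0.01,-0.0,0.68
--
```

Emit:
{"fn": "move_arm", "kwargs": {
  "series": [8.54,-0.1,0.1,2.7,0,0,0.7,8.54,0,0.1,2.7,0,0,0.7,8.54,0,0.1,2.7,0,0,0.7,8.54,0,0.1,2.7,0,0,0.6,8.54,0,0,0,0,0,0]
}}

```text
time: 24.85
tool_pos: [0.6266, -0.2807, 0.0991]
tcp_rot: [-2.934, -1.111, 0.006]
wrist_force: [-0.4, -0.1, -0.4]
width: 1.001
grip_force: 0.0
```

Emit:
{"fn": "move_arm", "kwargs": {
  "series": [8.54,0,0,0,0,0,0,8.54,0,0,0,0,0,0,8.54,0,0,0,0,0,0]
}}

```text
time: 25.22
tool_pos: [0.6294, -0.2826, 0.1035]
tcp_rot: [2.937, 1.11, 0.003]
wrist_force: [-1.0, -0.3, 0.2]
width: 1.003
grip_force: 0.0
```

```bash
python3 -c "
from h import *
c=calibration('wrist'); s=read_state(); im=read_camera('wrist')
xy,f=rim(im,c,(.6287,-.2818),.060,span=.006); y=hyaw(im,c,xy,.060); print(s['time'],s['tool_pos'],xy,f,y)
plan([((*xy,.034),41.5)],8.54,step=.03)"
```

```text
25.225 [ 0.62942972 -0.28264571  0.10349954] [ 0.62874081 -0.28170867] 0.42880719900131226 -138.23629429948477
from [ 0.6292 -0.2826  0.1032] F [0.3 0.1 0.4]
8.54,0.01,-0.04,2.3,0.03,-0.01,-0.03
8.54,0.01,-0.04,2.3,0.03,-0.01,-0.03
8.54,0.01,-0.03,2.3,0.03,-0.01,-0.03
--
```

Emit:
{"fn": "move_arm", "kwargs": {
  "series": [8.54,0,-0.05,2.3,0,0,-0.1,8.54,0,-0.05,2.3,0,0,-0.1,8.54,0,0,2.3,0,0,0,8.54,0,0,0,0,0,0,8.54,0,0,0,0,0,0]
}}

```text
time: 25.9
tool_pos: [0.6284, -0.2818, 0.0334]
tcp_rot: [2.936, 1.116, 0.001]
wrist_force: [0.1, -0.3, -0.3]
width: 0.997
grip_force: 0.0
```

Emit:
{"fn": "move_arm", "kwargs": {
  "series": [8.54,0,0,0,0,0,0,8.54,0,0,0,0,0,0]
}}

```text
time: 26.15
tool_pos: [0.6287, -0.2819, 0.0341]
tcp_rot: [2.935, 1.115, 0.002]
wrist_force: [0.2, -0.4, -0.5]
width: 0.996
grip_force: 0.0
```

Centred to within 0.2 mm. I'll close and lift.

Emit:
{"fn": "move_arm", "kwargs": {
  "series": [7.2,0,0,0,0,0,0,6.6,0,0,0,0,0,0,6.0,0,0,0,0,0,0,5.6,0,0,0,0,0,0,5.6,0,0,0,0,0,0],
  "grip_force": 40
}}

```text
time: 26.78
tool_pos: [0.6289, -0.2822, 0.0339]
tcp_rot: [2.935, 1.115, 0.002]
wrist_force: [0.9, -1.1, 5.4]
width: 0.74
grip_force: 51.4
```

```bash
python3 -c "
from h import *
s=read_state(); print(s['tool_pos'],s['width'],s['grip_force'],s['wrist_force'])
p=s['tool_pos']
plan([((*p[:2],.24),41.6),((.4662,.2466,.24),90.1)],5.6,step=.045)"
```

```text
[ 0.62893195 -0.2822127   0.03394263] 0.740223253058697 51.44371266011149 [ 0.88824806 -1.05546016  5.36803382]
from [ 0.6289 -0.2822  0.0339] F [ 0.9 -1.1  5.4]
5.6,0.0,0.01,-4.12,0.03,-0.01,0.0
5.6,0.0,0.01,-4.12,0.03,-0.01,0.0
5.6,0.0,0.01,-4.12,0.03,-0.01,0.0
5.6,0.0,0.0,-4.12,0.03,-0.01,0.0
5.6,0.0,0.0,-4.12,0.03,-0.01,0.0
--
5.6,1.76,-3.87,0.0,0.0,-0.0,-3.73
5.6,2.01,-3.75,0.0,0.0,-0.0,-3.73
5.6,2.25,-3.61,0.0,0.0,-0.0,-3.73
5.6,2.48,-3.46,0.0,0.0,-0.0,-3.73
5.6,2.7,-3.29,0.0,0.0,-0.0,-3.73
5.6,2.91,-3.11,0.0,0.0,-0.0,-3.73
5.6,3.11,-2.91,0.0,0.0,-0.0,-3.73
5.6,3.29,-2.7,0.0,0.0,-0.0,-3.73
5.6,3.46,-2.48,0.0,0.0,-0.0,-3.73
5.6,3.61,-2.25,0.0,0.0,-0.0,-3.73
5.6,3.75,-2.01,0.0,0.0,-0.0,-3.73
5.6,3.87,-1.76,0.0,0.0,-0.0,-3.73
5.6,3.98,-1.51,0.0,0.0,-0.0,-3.73
--
```

Emit:
{"fn": "move_arm", "kwargs": {
  "series": [5.6,0,0,-1.5,0,0,0,5.6,0,0,-4.2,0,0,0,5.6,0,0,-5.0,0,0,0,5.6,0,0,-5.0,0,0,0,5.6,0,0,-4.9,0,0,0]
}}

```text
time: 27.4
tool_pos: [0.6267, -0.2806, 0.2396]
tcp_rot: [-2.934, -1.115, 0.003]
wrist_force: [0.6, 0.0, -2.3]
width: 0.743
grip_force: 50.6
```

Emit:
{"fn": "move_arm", "kwargs": {
  "series": [5.6,1.8,-3.9,0,0,0,-3.7,5.6,2.0,-3.7,0,0,0,-3.7,5.6,2.2,-3.6,0,0,0,-3.7,5.6,2.5,-3.5,0,0,0,-3.7,5.6,2.7,-3.3,0,0,0,-3.7]
}}

```text
time: 28.02
tool_pos: [0.5632, -0.0764, 0.2381]
tcp_rot: [-2.715, -1.575, 0.003]
wrist_force: [-0.2, -0.7, -1.9]
width: 0.74
grip_force: 50.7
```

Emit:
{"fn": "move_arm", "kwargs": {
  "series": [5.6,2.9,-3.1,0,0,0,-3.7,5.6,3.1,-2.9,0,0,0,-3.7,5.6,3.3,-2.7,0,0,0,-3.7,5.6,3.5,-2.5,0,0,0,-3.7,5.6,3.6,-2.3,0,0,0,-3.7]
}}

```text
time: 28.65
tool_pos: [0.5009, 0.127, 0.2381]
tcp_rot: [-2.428, -1.991, 0.004]
wrist_force: [0.9, 0.8, -1.9]
width: 0.737
grip_force: 50.7
```

Emit:
{"fn": "move_arm", "kwargs": {
  "series": [5.6,3.7,-2.0,0,0,0,-3.8,5.6,3.9,-1.8,0,0,0,-3.8,5.6,3.5,-1.3,0,0,0,-3.8,5.6,0,0,0,0,0,0,5.6,0,0,0,0,0,0]
}}

```text
time: 29.28
tool_pos: [0.4664, 0.2424, 0.2383]
tcp_rot: [-2.221, -2.222, 0.003]
wrist_force: [-0.5, 0.1, -2.1]
width: 0.738
grip_force: 50.7
```

```bash
python3 -c "
from h import *
c=calibration('wrist'); s=read_state(); im=read_camera('wrist'); cv2.imwrite('pics/w9.png',im[:,:,::-1])
h=s['tool_pos'][2]-.0339+.060; print(s['time'],s['width'],s['joint_vel'].round(2),'rim',rim(im,c,s['tool_pos'][:2],h,(.028,),span=.006))
plan([((.4662,.2466,.185),90.1)],5.6,step=.03)"
```

```text
29.275 0.7381765880546856 [-0.02 -0.   -0.   -0.   -0.   -0.  ] rim (array([0.46607378, 0.24381826]), np.float64(1.001865267753601))
from [0.4668 0.2421 0.2384] F [-0.9 -0.6 -1.7]
5.6,0.23,-0.02,2.67,-0.04,0.03,-0.06
5.6,0.23,-0.03,2.67,-0.04,0.03,-0.06
--
```

Emit:
{"fn": "move_arm", "kwargs": {
  "series": [5.6,0.25,-0.03,2.0,0,0,-0.1,5.6,0.2,0,2.0,0,0,0,5.6,0,0,1.0,0,0,0,5.6,0,0,0.3,0,0,0,5.6,0,0,0,0,0,0]
}}

```text
time: 29.95
tool_pos: [0.4673, 0.2471, 0.1863]
tcp_rot: [2.22, 2.223, 0.001]
wrist_force: [0.8, 0.3, -1.9]
width: 0.739
grip_force: 50.7
```

Emit:
{"fn": "move_arm", "kwargs": {
  "series": [5.6,0,0,0,0,0,0,5.6,0,0,0,0,0,0,5.6,0,0,0,0,0,0]
}}

```text
time: 30.32
tool_pos: [0.4672, 0.2475, 0.1863]
tcp_rot: [2.219, 2.224, 0.001]
wrist_force: [-1.0, -0.7, -0.9]
width: 0.741
grip_force: 50.7
```

Emit:
{"fn": "move_arm", "kwargs": {
  "series": [5.6,-0.07,-0.08,0.4,0,0,0,5.6,0,0,0.4,0,0,0,5.6,0,0,0.4,0,0,0,5.6,0,0,0.4,0,0,0,5.6,0,0,0,0,0,0]
}}

```text
time: 30.95
tool_pos: [0.4658, 0.2465, 0.1692]
tcp_rot: [-2.219, -2.223, 0.002]
wrist_force: [-0.2, 0.3, -2.6]
width: 0.738
grip_force: 50.7
```

Emit:
{"fn": "move_arm", "kwargs": {
  "series": [5.6,0,0,0.4,0,0,0,5.6,0,0,0.4,0,0,0,5.6,0,0,0.4,0,0,0,5.6,0,0,0,0,0,0]
}}

```text
time: 31.45
tool_pos: [0.4658, 0.2465, 0.1573]
tcp_rot: [-2.219, -2.223, 0.002]
wrist_force: [0.1, 0.7, -1.1]
width: 0.743
grip_force: 50.7
```

Emit:
{"fn": "move_arm", "kwargs": {
  "series": [5.6,0,0.03,0.4,0,0,0,5.6,0,0,0.4,0,0,0,5.6,0,0,0.2,0,0,0,5.6,0,0,0,0,0,0]
}}

```text
time: 31.95
tool_pos: [0.4663, 0.2466, 0.1476]
tcp_rot: [-2.219, -2.223, 0.001]
wrist_force: [0.2, 0.1, -2.3]
width: 0.744
grip_force: 50.7
```

Emit:
{"fn": "move_arm", "kwargs": {
  "series": [5.6,0,0,0.1,0,0,0,5.6,0,0,0,0,0,0]
}}

```text
time: 32.2
tool_pos: [0.4665, 0.2467, 0.1469]
tcp_rot: [2.219, 2.224, 0.0]
wrist_force: [-0.6, 0.1, -2.0]
width: 0.746
grip_force: 50.7
```

Emit:
{"fn": "move_arm", "kwargs": {
  "series": [5.6,0,0,0.08,0,0,0,5.6,0,0,0,0,0,0]
}}

```text
time: 32.45
tool_pos: [0.4664, 0.2466, 0.146]
tcp_rot: [-2.219, -2.224, 0.0]
wrist_force: [0.3, 0.6, -2.0]
width: 0.743
grip_force: 50.7
```

Emit:
{"fn": "move_arm", "kwargs": {
  "series": [5.6,0,0,0.08,0,0,0,5.6,0,0,0,0,0,0]
}}

```text
time: 32.7
tool_pos: [0.4664, 0.2466, 0.1452]
tcp_rot: [-2.219, -2.224, 0.0]
wrist_force: [-0.2, -0.7, -2.4]
width: 0.739
grip_force: 50.7
```

Emit:
{"fn": "move_arm", "kwargs": {
  "series": [5.6,0,0,0.06,0,0,0,5.6,0,0,0,0,0,0]
}}

```text
time: 32.95
tool_pos: [0.4666, 0.2467, 0.1449]
tcp_rot: [2.219, 2.223, 0.0]
wrist_force: [-1.2, 0.0, -1.0]
width: 0.736
grip_force: 50.9
```

Emit:
{"fn": "move_arm", "kwargs": {
  "series": [5.6,0,0,0.05,0,0,0,5.6,0,0,0,0,0,0]
}}

```text
time: 33.2
tool_pos: [0.4667, 0.2468, 0.1449]
tcp_rot: [2.219, 2.223, 0.001]
wrist_force: [-1.7, -0.2, 4.4]
width: 0.739
grip_force: 51.4
```

The small cup seated at the predicted height, 0.1449, with contact force. I'll release, rise and check.

Emit:
{"fn": "move_arm", "kwargs": {
  "series": [6.6,0,0,0,0,0,0,7.2,0,0,0,0,0,0,8.0,0,0,0,0,0,0,8.54,0,0,0,0,0,0,8.54,0,0,0,0,0,0]
}}

```text
time: 33.83
tool_pos: [0.4664, 0.2467, 0.1441]
tcp_rot: [-2.219, -2.224, 0.0]
wrist_force: [0.1, -0.6, 0.0]
width: 1.005
grip_force: 0.0
```

Emit:
{"fn": "move_arm", "kwargs": {
  "series": [8.54,0,0,-1.5,0,0,0,8.54,0,0,-3.0,0,0,0,8.54,0,0,-4.0,0,0,0,8.54,0,0,-4.5,0,0,0,8.54,0,0,0,0,0,0]
}}

```text
time: 34.45
tool_pos: [0.4693, 0.248, 0.2806]
tcp_rot: [2.217, 2.221, 0.016]
wrist_force: [0.4, 0.1, 0.0]
width: 0.999
grip_force: 0.0
```

Emit:
{"fn": "move_arm", "kwargs": {
  "series": [8.54,0,0,0,0,0,0,8.54,0,0,0,0,0,0,8.54,0,0,0,0,0,0]
}}

```text
time: 34.83
tool_pos: [0.4657, 0.2463, 0.2727]
tcp_rot: [-2.219, -2.223, 0.004]
wrist_force: [-0.1, 0.6, 0.2]
width: 1.001
grip_force: 0.0
```

```bash
python3 -c "
from h import *
c=calibration('wrist'); s=read_state(); im=read_camera('wrist'); cv2.imwrite('pics/w10.png',im[:,:,::-1])
xy,f=rim(im,c,(.4663,.248),.171,(.028,),span=.008,lo=20,hi=60,name='pics/w10r.png'); print(s['time'],s['tool_pos'],xy,f)
print(rim(im,c,(.4655,.247),.015,(.066,),span=.008))
a=cv2.imread('pics/w10r.png')[60:360,120:440]; sc=read_camera('scene')[120:300,110:420,::-1]
b=cv2.resize(sc,None,fx=1.6,fy=1.6,interpolation=2)[:300]; a=cv2.resize(a,(300,281)); a=np.vstack([a,np.zeros((b.shape[0]-281,300,3),np.uint8)]) ; cv2.imwrite('pics/fin.png',np.hstack([a,b])); print(b.shape)
"
```

```text
34.825 [0.46574034 0.24630736 0.27267084] [0.4664484  0.24826059] 0.48650163412094116
(array([0.46483558, 0.24853606]), np.float64(0.9780183434486389))
(288, 496, 3)
```

View pics/fin.png

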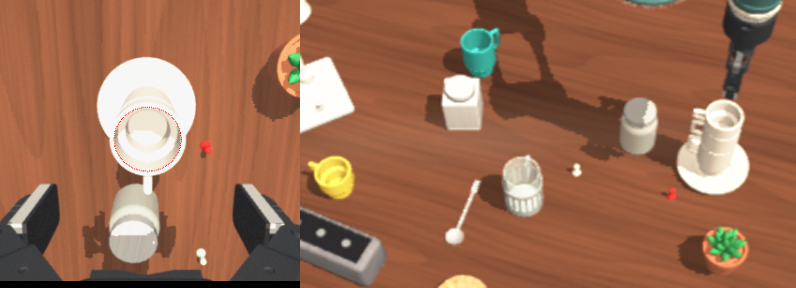

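The final view shows the stack upright on the saucer at scene crop (718,135), with the handles in one line at (697,130). The top rim fits at the expected 171 mm height. The tin, glass, jar, pawns and spoon look undisturbed and the gripper is clear, so I'm handing it in.

```bash
python3 -c "
from workcell import *
print(finish_job())"
```

```text
the job is handed in; nothing more can be done
None
```

The job is handed in: the large, medium and small cups are nested upright about 1 mm off the saucer's centre with handles aligned, each seated within 1 mm of its expected height, after about 35 s, with the saucer and other things looking undisturbed.

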